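# Weigh two seed canisters and store the heavier one

## Robot

A 6-joint arm with a two-finger parallel gripper is mounted at the origin on the work surface. World frame = base frame: x ahead of the robot, y to its left, z up, the work surface at z = 0. Lengths are in m, angles in rad, forces in N, time in s.
With the tool pointing down it reaches from about 0.35 to 0.775 m from the base axis. Payload 7.3 kg.
Tool frame: the origin (TCP) lies at the very end of the fingers, on their centre line; the grasp point (between the pads) lies 19 mm behind it (robot.hold_point_z is the distance from the TCP to the grasp point, in m); z points along the fingers, y is the direction in which the jaws open and shut (so a half turn about z gives the same grasp; the last joint's range is limited). The gripper opens to 92 mm and grips with 3 to 60 N. Pads are 19 mm wide; open, the fingers measure 130 mm over their backs; the gripper's body (75 mm by 190 mm) begins 47 mm behind the grasp point.
Start: joints at [-1.396, 0.342, 1.524, -0, 1.275, -0.146], TCP at [0.166, -0.498, 0.227] pointing down, gripper open.
Joint ranges: [-2.53, 2.53], [-0.77, 2.02], [0.04, 2.7], [-1, 4.14], [0.28, 2.66], [-3.11, 3.11]. Speed limits (rad/s): [2.57, 2.57, 3.14, 3.14, 3.14, 3.14].

## Interface

Orientations are given as [roll, pitch, yaw] about the fixed x, y, z axes, in that order (R = Rz(yaw) Ry(pitch) Rx(roll)).
In Python, from cell import monitor, viewer, robot gives the robot as it stands.
- The arm moves only by the tool move_arm, never from a script. Its argument "deltas" is a list of rows, each an object of numbers: "x", "y", "z": the shift along the tool's x, y, z in m; "wx", "wy", "wz": the turn, a rotation vector about the tool's x, y, z in degrees; "hand": the opening, from 0 (shut) to 1 (fully open). In form: [{"x": .., "y": .., "z": .., "wx": .., "wy": .., "wz": .., "hand": ..}, ...]. A call has 1 to 8 rows; each row is the pose to reach, as a shift and turn from the pose commanded when the call began, along the tool's axes at that moment; what a row does not reach only later rows make up. A row lasts 1/8 s, in which the tool goes at most 62.5 mm and 10.7 degrees, less where a joint would pass 70% of its speed; a pose out of reach is approached as far as the arm can. A call with a gripper value outside its range is refused whole. The fingers move at their own pace and stop on an object; "grip_force" is the grip in N (left out, the last holds). Time passes only in rows, so rows that repeat a pose let the fingers close. It gives the time, the measured TCP pose, the force and the opening at its end, in the units of the state.
- monitor.observe(): the state, without advancing time (a new reading comes with each control period).
- viewer.read_camera(name): name is "side" or "top" or "wrist"; returns the picture (480x640x3 uint8, red, green, blue); there is no depth.
- viewer.camera_params(name): a dict with "camera_matrix" (3x3 intrinsics, pixels), "k1" (the pictures are not rectified: a ray, as slopes to the right and down, at radius r is drawn at 1 + k1 r^2 times it, then the intrinsics apply), "R" (3x3) and "t" (3): a world point X has camera coordinates R X + t. Camera axes: x right, y down, z forward; pixel columns grow to the right and rows downward; lengths in m; the calibration is good to about 2 mm. A picture is of the moment at which its call begins: read the wrist's pose just before it. camera_params takes no time and is no camera call; for the wrist camera it gives the pose at the moment of the call.
- robot.hand_in(): hands the job in, once; it reports no verdict.
The state is a dict: "time": time; "qpos": joint angles; "qvel": joint speeds; "joint_efforts": joint torques, N m; "tool_pos": TCP position; "tool_rot": TCP orientation; "contact_force": force on the tool from outside, world axes, zero at the start; "torque": the same for the moment, N m; "opening": finger opening in m.
Only numpy, scipy, OpenCV 4.12 (cv2) and the standard library are available. Lean on these libraries where they do the work, as an engineer would, in place of code of your own. Each camera call takes 0.05 s, during which the arm holds its last target. There are 200 camera calls.

## Task

Put the two seed canisters on opposite pans of the balance, gently (never more than 20 N on it), let go and see which is the heavier. Take the heavier one straight from its sunken pan, stand it in the round well of the open seed tin and push it down past the felt brake until it bottoms out hard, leaning on it with about 15 to 20 N for half a second (under 13 N is not home, over 25 N dents the tin), then let go. Leave the lighter one standing on its pan and everything else where it is.

Things in the scene. Friction and masses are not known exactly. Their poses are not given: they have to be found in the camera images.
- can_yellow: sealed round aluminium seed canister with a yellow lid, 50 mm in diameter, 100 mm tall, flat top, foot tapered to 40 mm over the lowest 8 mm; weighs somewhere between 150 and 480 g, which cannot be seen; origin at the centre of its underside, z up
- can_blue: sealed round aluminium seed canister with a blue lid, 50 mm in diameter, 100 mm tall, flat top, foot tapered to 40 mm over the lowest 8 mm; weighs somewhere between 150 and 480 g, which cannot be seen; origin at the centre of its underside, z up
- balance: equal-arm trade balance, dark green base 90 x 170 mm fixed to the bench, brass beam, two level pans 240 mm apart between centres along its y axis (left pan at +y); origin at the centre of its underside. The pans move freely (a 2 g difference shows, within some seconds). A short pointer in the middle stands 101 mm above the bench
- pan_left_top (a point): centre of the upper face of the pan on the left of the balance (robot's left at yaw 0): flat steel disc, 110 mm in diameter, 4 mm thick, stays level; 70 mm above the bench when the balance is level; yields under a canister down to its end stop, and gives about 1 mm per 4 N on its rubber cushion
- pan_right_top (a point): centre of the upper face of the pan on the right of the balance (robot's right at yaw 0): flat steel disc, 110 mm in diameter, 4 mm thick, stays level; 70 mm above the bench when the balance is level; yields under a canister down to its end stop, and gives about 1 mm per 4 N on its rubber cushion
- pan_left (a joint): height of the left pan: 0 = level with the other, positive when sunk, from -0.010 m to +0.010 m (end stops); as one pan sinks the other rises by the same amount
- pan_right (a joint): height of the right pan: 0 = level with the other, positive when sunk, from -0.010 m to +0.010 m (end stops); as one pan sinks the other rises by the same amount
- tin: grey-green metal seed tin, 100 x 100 x 75 mm, fixed to the bench; round brass button on its front (-x) face (not needed, the tin is open); lid hinged on its +y side, leaning outwards, up to 105 mm high and 50 to 145 mm beside the centre; round well 53 mm wide in the middle of its top; origin at the centre of its underside
- tin_well (a point): centre of the well's mouth, level with the tin's flat top, z up. A felt brake lies 21 mm below the mouth: a push of about 8 N slides it down (a canister's weight does not) and it stays there. A rubber-faced stop (about 8 N/mm) ends the travel 29 to 61 mm below the mouth, at a hidden depth that differs every time: feel the force rise past 8 N. At home the can stands 39 to 71 mm above the tin
- pot_big: upturned terracotta pot, 110 mm wide at the rim, 100 mm tall; origin under its centre; leave alone
- pot_small: upturned terracotta pot, 80 mm wide at the rim, 75 mm tall; origin under its centre; leave alone
- widger: flat stainless widger, about 225 x 18 x 5 mm, lying along its x axis; origin under the middle of its handle; leave alone
- scoop: lime-green plastic scoop, about 190 x 60 x 35 mm, lying along its x axis; origin under its middle; leave alone
- cloche: glass cloche, 150 mm wide, 172 mm tall with its knob; origin under its centre; leave alone

How it is judged:
On the way, in this order (a step that is already met when the one before it is completed fails the run):
1. both canisters stand on opposite pans, untouched and at rest, and the balance has swung over by at least 4 mm (((horizontal distance between can_yellow and pan_left_top below 0.03 m and z of can_yellow in the frame of pan_left_top between -0.004 and 0.004 m and angle between each of can_yellow, can_blue's own z axis and vertical below 0.1 rad and horizontal distance between can_blue and pan_right_top below 0.03 m and z of can_blue in the frame of pan_right_top between -0.004 and 0.004 m) or (horizontal distance between can_blue and pan_left_top below 0.03 m and z of can_blue in the frame of pan_left_top between -0.004 and 0.004 m and angle between each of can_blue, can_yellow's own z axis and vertical below 0.1 rad and horizontal distance between can_yellow and pan_right_top below 0.03 m and z of can_yellow in the frame of pan_right_top between -0.004 and 0.004 m)) and (value of joint pan_left above 0.004 m or value of joint pan_left below -0.004 m) and contact force between the fingers and can_yellow below 0.3 N and contact force between the fingers and can_blue below 0.3 N and contact force between each of the arm, the fingers and balance below 0.3 N and linear speed of each of can_yellow, can_blue below 0.02 m/s), for 0.4 s.
2. the fingers grip the canister on the sunken pan while the other stands on the raised pan (((horizontal distance between can_yellow and pan_left_top below 0.03 m and z of can_yellow in the frame of pan_left_top between -0.004 and 0.004 m and angle between each of can_yellow, can_blue's own z axis and vertical below 0.1 rad and horizontal distance between can_blue and pan_right_top below 0.03 m and z of can_blue in the frame of pan_right_top between -0.004 and 0.004 m and value of joint pan_left above 0.003 m and contact force between the fingers and can_yellow above 3 N and contact force between the fingers and can_blue below 0.3 N) or (horizontal distance between can_yellow and pan_right_top below 0.03 m and z of can_yellow in the frame of pan_right_top between -0.004 and 0.004 m and angle between each of can_yellow, can_blue's own z axis and vertical below 0.1 rad and horizontal distance between can_blue and pan_left_top below 0.03 m and z of can_blue in the frame of pan_left_top between -0.004 and 0.004 m and value of joint pan_right above 0.003 m and contact force between the fingers and can_yellow above 3 N and contact force between the fingers and can_blue below 0.3 N) or (horizontal distance between can_blue and pan_left_top below 0.03 m and z of can_blue in the frame of pan_left_top between -0.004 and 0.004 m and angle between each of can_blue, can_yellow's own z axis and vertical below 0.1 rad and horizontal distance between can_yellow and pan_right_top below 0.03 m and z of can_yellow in the frame of pan_right_top between -0.004 and 0.004 m and value of joint pan_left above 0.003 m and contact force between the fingers and can_blue above 3 N and contact force between the fingers and can_yellow below 0.3 N) or (horizontal distance between can_blue and pan_right_top below 0.03 m and z of can_blue in the frame of pan_right_top between -0.004 and 0.004 m and angle between each of can_blue, can_yellow's own z axis and vertical below 0.1 rad and horizontal distance between can_yellow and pan_left_top below 0.03 m and z of can_yellow in the frame of pan_left_top between -0.004 and 0.004 m and value of joint pan_right above 0.003 m and contact force between the fingers and can_blue above 3 N and contact force between the fingers and can_yellow below 0.3 N))), for 0.04 s.
3. that canister is pressed on the stop in the well with 13 to 25 N, the other still standing on its pan (((horizontal distance between can_yellow and tin_well below 0.005 m and z of can_yellow in the frame of tin_well below -0.0275 m and angle between can_yellow's own z axis and vertical below 0.08 rad and contact force between can_yellow and tin above 13 N and ((horizontal distance between can_blue and pan_left_top below 0.03 m and z of can_blue in the frame of pan_left_top between -0.004 and 0.004 m and angle between can_blue's own z axis and vertical below 0.1 rad) or (horizontal distance between can_blue and pan_right_top below 0.03 m and z of can_blue in the frame of pan_right_top between -0.004 and 0.004 m and angle between can_blue's own z axis and vertical below 0.1 rad))) or (horizontal distance between can_blue and tin_well below 0.005 m and z of can_blue in the frame of tin_well below -0.0275 m and angle between can_blue's own z axis and vertical below 0.08 rad and contact force between can_blue and tin above 13 N and ((horizontal distance between can_yellow and pan_left_top below 0.03 m and z of can_yellow in the frame of pan_left_top between -0.004 and 0.004 m and angle between can_yellow's own z axis and vertical below 0.1 rad) or (horizontal distance between can_yellow and pan_right_top below 0.03 m and z of can_yellow in the frame of pan_right_top between -0.004 and 0.004 m and angle between can_yellow's own z axis and vertical below 0.1 rad))))), for 0.3 s.
At the end, for the whole second after the job is handed in: One canister stands upright in the well, within 5 mm of its middle and its underside at least 27.5 mm below the mouth; the other stands upright on a pan, within 30 mm of its middle; both are at rest and released (((horizontal distance between can_yellow and tin_well below 0.005 m and z of can_yellow in the frame of tin_well below -0.0275 m and angle between can_yellow's own z axis and vertical below 0.08 rad and ((horizontal distance between can_blue and pan_left_top below 0.03 m and z of can_blue in the frame of pan_left_top between -0.004 and 0.004 m and angle between can_blue's own z axis and vertical below 0.1 rad) or (horizontal distance between can_blue and pan_right_top below 0.03 m and z of can_blue in the frame of pan_right_top between -0.004 and 0.004 m and angle between can_blue's own z axis and vertical below 0.1 rad))) or (horizontal distance between can_blue and tin_well below 0.005 m and z of can_blue in the frame of tin_well below -0.0275 m and angle between can_blue's own z axis and vertical below 0.08 rad and ((horizontal distance between can_yellow and pan_left_top below 0.03 m and z of can_yellow in the frame of pan_left_top between -0.004 and 0.004 m and angle between can_yellow's own z axis and vertical below 0.1 rad) or (horizontal distance between can_yellow and pan_right_top below 0.03 m and z of can_yellow in the frame of pan_right_top between -0.004 and 0.004 m and angle between can_yellow's own z axis and vertical below 0.1 rad)))) and linear speed of each of can_yellow, can_blue below 0.02 m/s and contact force between the fingers and can_yellow below 0.3 N and contact force between the fingers and can_blue below 0.3 N); the robot touches nothing.
It fails at once if a canister or the robot bears on the balance with more than 20 N (dropped or pushed down) (contact force between any of can_yellow, can_blue, the fingers, the arm and balance above 20 N).
It fails at once if a canister is pushed on the seed tin with more than 25 N, or the robot strikes the tin with more than 25 N (contact force between any of can_yellow, can_blue, the fingers, the arm and tin above 25 N).
It fails at once if a pot, the widger, the scoop or the cloche is shifted by more than 30 mm (distance of any of pot_big, pot_small, widger, scoop, cloche from where it was at the start of the episode above 0.03 m).
It also fails if it takes over 67 s, if anything falls off the work surface, if the arm or the gripper's body presses on something with over 40 N, if the wrist force passes 120 N, or if a joint passes its speed limit or range.

## Working session

There is one attempt and no reset: what is moved stays moved. The work goes in short steps, Python scripts to look and compute and a tool call to move; the robot and the scene stay as the last step left them, time stands still between calls to the robot, and variables do not carry over. Pictures are saved under pics/ and viewed, about 8 in all and at most 12, crops included, and the job is handed in when it is done.

Besides the shell and the picture viewer there is one more tool, called after "Emit:" by a JSON object that holds its "api" and its "payload", one argument or row to a line. move_arm: Moves the arm, as the interface text tells. Its arguments: {"type":"object","properties":{"deltas":{"type":"array","items":{"type":"object","properties":{"x":{"type":"number"},"y":{"type":"number"},"z":{"type":"number"},"wx":{"type":"number"},"wy":{"type":"number"},"wz":{"type":"number"},"hand":{"type":"number"}}}},"grip_force":{"type":"number"}},"required":["deltas"]}

```bash
ls; mkdir -p pics; cat > h.py <<'E'
import numpy as np, cv2
from cell import monitor, viewer, robot
def ray(name,uv,P=None):
    P=P or viewer.camera_params(name); K=np.array(P["camera_matrix"]);k=P["k1"]
    d=(np.array(uv,float)-K[:2,2])/[K[0,0],K[1,1]]; s=d.copy()
    for _ in range(20): s=d/(1+k*(s@s))
    R=np.array(P["R"]);t=np.array(P["t"])
    return -R.T@t, R.T@np.r_[s,1]
def onz(name,uv,z,P=None):
    o,d=ray(name,uv,P); return o+d*(z-o[2])/d[2]
def proj(name,X,P=None):
    P=P or viewer.camera_params(name); K=np.array(P["camera_matrix"])
    c=np.array(P["R"])@X+np.array(P["t"]); s=c[:2]/c[2]; s=s*(1+P["k1"]*(s@s))
    return s*[K[0,0],K[1,1]]+K[:2,2]
def shot(name,fn):
    im=viewer.read_camera(name); cv2.imwrite("pics/"+fn,cv2.cvtColor(im,cv2.COLOR_RGB2BGR)); return im
E
python3 - <<'E'
from h import *
for n in("top","side"):
    shot(n,n+"1.png"); P=viewer.camera_params(n); print(n,P)
s=monitor.observe();print(s)
E
```

```text
pics
top {'camera_matrix': array([[613.96196578,   0.        , 311.07978244],
       [  0.        , 613.96196578, 233.53379771],
       [  0.        ,   0.        ,   1.        ]]), 'k1': -0.15791669990534177, 'R': array([[-0.01452238, -0.99989344,  0.0014887 ],
       [-0.98216869,  0.01398581, -0.18748083],
       [ 0.18744003, -0.00418482, -0.98226713]]), 't': array([-0.01053396,  0.57087641,  1.40151258])}
side {'camera_matrix': array([[531.83163433,   0.        , 317.69685684],
       [  0.        , 531.83163433, 238.33150057],
       [  0.        ,   0.        ,   1.        ]]), 'k1': -0.010793978168531672, 'R': array([[-0.88681088, -0.46188074,  0.01525292],
       [-0.36672445,  0.6832597 , -0.63140269],
       [ 0.28121104, -0.56552839, -0.77530509]]), 't': array([0.4840297 , 0.26207332, 1.15770389])}
{'time': 0.1, 'qpos': array([-1.39599703e+00,  3.42649180e-01,  1.52489797e+00, -2.30160720e-05,
        1.27537054e+00, -1.45999119e-01]), 'qvel': array([ 0.00068744, -0.00282241, -0.00450477,  0.00237649, -0.0005632 ,
        0.00047171]), 'joint_efforts': array([ 1.13395516e-03, -4.32004166e+01, -2.44694191e+01,  7.18227332e-02,
        5.26391761e-02, -4.82158441e-05]), 'tool_pos': array([ 0.16549962, -0.49786905,  0.22612466]), 'tool_rot': array([-3.14027851e+00, -1.70992445e-04,  3.20805018e-01]), 'contact_force': array([-0.55899241, -0.06450043, -0.27102811]), 'torque': array([ 0.00628405, -0.03217552,  0.06171537]), 'opening': 0.09233400109362484}
```

View pics/top1.png

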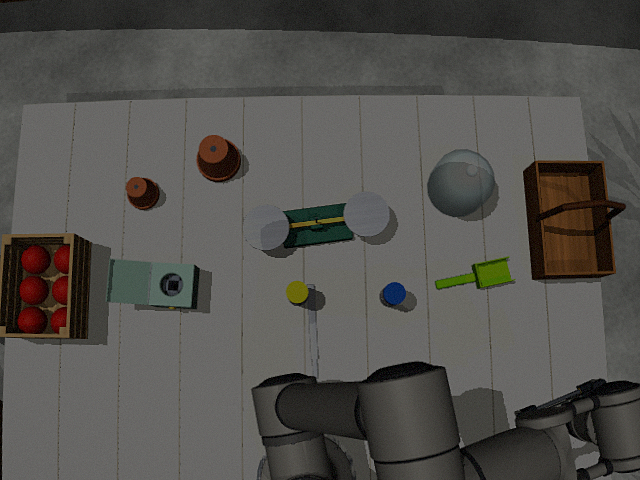

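View pics/side1.png

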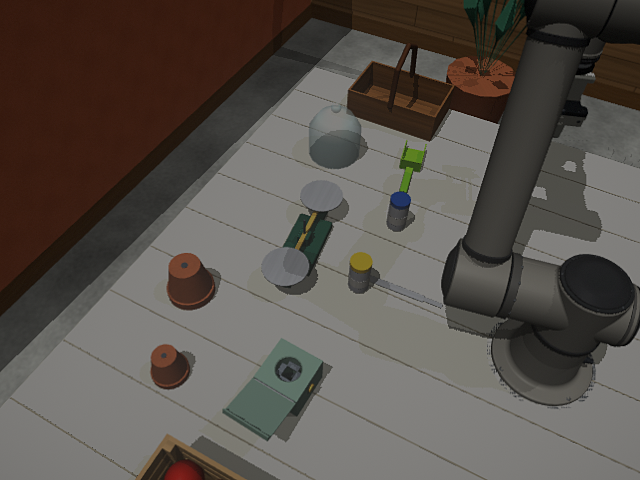

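Top view: yellow lid at (297,292), blue lid (394,294), pans (269,228) and (366,216), well (172,285), lid side of the tin to the left (+y). Side view: yellow (361,262), blue (400,201), pans (286,266)/(321,196), well (288,369). Measuring these.

```bash
python3 - <<'E'
from h import *
def comp(m,seed):
    n,l,st,c=cv2.connectedComponentsWithStats(m.astype(np.uint8)); 
    i=l[seed[1],seed[0]]; return (l==i).astype(np.uint8) if i else None
from collections import defaultdict
obs=defaultdict(dict)
seeds={"top":dict(y=(297,292),b=(394,294),pl=(262,228),pr=(370,216)),"side":dict(y=(361,261),b=(400,201),pl=(280,266),pr=(321,190))}
for n in seeds:
    im=cv2.cvtColor(cv2.imread(f"pics/{n}1.png"),cv2.COLOR_BGR2HSV); g=cv2.medianBlur(im,3)
    H,S,V=[g[...,i].astype(int) for i in range(3)]
    ms=dict(y=(abs(H-28)<8)&(S>120),b=(abs(H-113)<12)&(S>120))
    for k,s in seeds[n].items():
        if k in ms: m=comp(ms[k],s)
        else:
            print(n,k,g[s[1],s[0]],g[s[1]+(25 if n=="side" else 0),s[0]-(28 if n=="top" else 0)]); continue
        ys,xs=np.nonzero(m); print(n,k,m.sum(),xs.min(),xs.max(),ys.min(),ys.max(),xs.mean(),ys.mean()); obs[k][n]=(xs.mean(),ys.mean())
for k,o in obs.items():
    for n in o: print(k,n,onz(n,o[n],.093))
for n,p in(("top",(269,228)),("top",(366,216)),("side",(286,266)),("side",(321,196))): print("pan",n,onz(n,p,.070))
for n,p in(("top",(172,285)),("side",(288,369))): print("well",n,onz(n,p,.075))
a=cv2.imread("pics/top1.png")[180:330,100:420]; b=cv2.imread("pics/side1.png")[170:400,230:430]
a=cv2.resize(a,(800,375),interpolation=cv2.INTER_CUBIC)
cv2.imwrite("pics/cropT.png",cv2.convertScaleAbs(a,alpha=1.6))
cv2.imwrite("pics/cropS.png",cv2.convertScaleAbs(cv2.resize(b,None,fx=2.6,fy=2.6,interpolation=cv2.INTER_CUBIC),alpha=1.6))
E
```

```text
top y 403 286 308 281 303 296.84615384615387 291.78411910669973
top b 404 383 405 282 304 394.0519801980198 293.019801980198
top pl [117   8  94] [ 30   7 105]
top pr [110  10 103] [ 35 142  71]
side y 378 350 372 252 272 360.53968253968253 262.0952380952381
side b 248 391 410 192 207 400.1774193548387 199.16129032258064
side pl [113   9 116] [ 27  20 128]
side pr [105   9 114] [72 35 36]
y top [0.42918372 0.01565946 0.093     ]
y side [0.43182514 0.01262699 0.093     ]
b top [ 0.42281127 -0.2052735   0.093     ]
b side [ 0.42594359 -0.2119023   0.093     ]
pan top [0.58225697 0.07999935 0.07      ]
pan top [ 0.6079007  -0.14892087  0.07      ]
pan side [0.58353463 0.08709175 0.07      ]
pan side [ 0.61433645 -0.14754442  0.07      ]
well top [0.44972196 0.30570785 0.075     ]
well side [0.45311857 0.30781994 0.075     ]
```

```bash
cat > pans.py <<'E'
from h import *
def pan(im,name,X0,P=None,z=.07):
    """circle fit of pan: rays of mask boundary cast on plane z"""
    g=cv2.medianBlur(cv2.cvtColor(im,cv2.COLOR_RGB2HSV),5)
    m=((abs(g[...,0].astype(int)-110)<18)&(g[...,1]<60)&(g[...,2]>50)).astype(np.uint8)
    u,v=proj(name,np.r_[X0,z],P).astype(int)
    w=np.zeros_like(m); r=int(np.linalg.norm(proj(name,np.r_[X0+[0,.075],z],P)-[u,v])); cv2.circle(w,(int(u),int(v)),r,1,-1); m&=w
    m=cv2.morphologyEx(m,cv2.MORPH_CLOSE,np.ones((7,7)))
    c=max(cv2.findContours(m,cv2.RETR_EXTERNAL,cv2.CHAIN_APPROX_NONE)[0],key=cv2.contourArea)
    h=cv2.convexHull(c)[:,0]
    p=np.array([onz(name,q,z,P)[:2] for q in h])
    e=cv2.fitEllipse((p*1e4).astype(np.float32)); return np.array(e[0])/1e4,np.array(e[1])/1e4
if __name__=="__main__":
    for n in("top","side"):
        im=cv2.cvtColor(cv2.imread(f"pics/{n}1.png"),cv2.COLOR_BGR2RGB)
        A=[pan(im,n,np.array(x)) for x in((.582,.083),(.611,-.149))]
        print(n,A,np.linalg.norm(A[0][0]-A[1][0]))
E
python3 pans.py
```

```text
top [(array([0.58536479, 0.08596328]), array([0.10291528, 0.10651101])), (array([ 0.61416133, -0.15018862]), array([0.10689969, 0.10828732]))] 0.23790116062675923
side [(array([0.58621123, 0.08756096]), array([0.10772329, 0.10914673])), (array([ 0.61537847, -0.1505691 ]), array([0.10706222, 0.1094374 ]))] 0.23990967688331313
```

Emit:
{"api": "move_arm", "payload": {
  "deltas": [
    {"x":0.042,"y":-0.024,"z":-0.009,"wz":-9},
    {"x":0.084,"y":-0.048,"z":-0.018,"wz":-18},
    {"x":0.127,"y":-0.072,"z":-0.027,"wz":-27},
    {"x":0.169,"y":-0.096,"z":-0.036,"wz":-36},
    {"x":0.211,"y":-0.121,"z":-0.045,"wz":-45},
    {"x":0.253,"y":-0.145,"z":-0.054,"wz":-54},
    {"x":0.295,"y":-0.169,"z":-0.063,"wz":-63},
    {"x":0.337,"y":-0.193,"z":-0.07,"wz":-71.6}
  ],
  "grip_force": 30
}}

```text
schema error: expected keys x, y, z, wx, wy, wz, hand
```

Emit:
{"api": "move_arm", "payload": {
  "deltas": [
    {"x":0.042,"y":-0.024,"z":-0.009,"wx":0,"wy":0,"wz":-9,"hand":1},
    {"x":0.084,"y":-0.048,"z":-0.018,"wx":0,"wy":0,"wz":-18,"hand":1},
    {"x":0.127,"y":-0.072,"z":-0.027,"wx":0,"wy":0,"wz":-27,"hand":1},
    {"x":0.169,"y":-0.096,"z":-0.036,"wx":0,"wy":0,"wz":-36,"hand":1},
    {"x":0.211,"y":-0.121,"z":-0.045,"wx":0,"wy":0,"wz":-45,"hand":1},
    {"x":0.253,"y":-0.145,"z":-0.054,"wx":0,"wy":0,"wz":-54,"hand":1},
    {"x":0.295,"y":-0.169,"z":-0.063,"wx":0,"wy":0,"wz":-63,"hand":1},
    {"x":0.337,"y":-0.193,"z":-0.07,"wx":0,"wy":0,"wz":-71.6,"hand":1}
  ],
  "grip_force": 30
}}

```text
time: 1.1
tool_pos: [0.4253, -0.2074, 0.2969]
tool_rot: [-3.141, 0.0, 1.575]
contact_force: [0.3, 0.3, 0.4]
opening: 0.092
```

```bash
python3 - <<'E'
from h import *
P=viewer.camera_params("wrist"); im=shot("wrist","w1.png"); s=monitor.observe()
print(s["time"],s["tool_pos"],s["tool_rot"],s["contact_force"],P)
g=cv2.medianBlur(cv2.cvtColor(im,cv2.COLOR_RGB2HSV),3).astype(int)
for c,h in(("b",113),("y",28)):
    m=((abs(g[...,0]-h)<10)&(g[...,1]>120)).astype(np.uint8)
    n,l,st,ce=cv2.connectedComponentsWithStats(m)
    if n>1:
        i=1+np.argmax(st[1:,4]);print(c,st[i],ce[i],onz("wrist",ce[i],.1,P))
E
```

```text
1.15 [ 0.428377   -0.20367486  0.29765641] [ 3.13833306e+00 -2.10797716e-03  1.58451697e+00] [0.43000884 4.13504888 0.95063869] {'camera_matrix': array([[404.22534202,   0.        , 321.70756826],
       [  0.        , 404.22534202, 240.86681815],
       [  0.        ,   0.        ,   1.        ]]), 'k1': -0.024753834101448147, 'R': array([[ 9.99979851e-01,  6.33668578e-03, -3.80352447e-04],
       [ 6.18022676e-03, -9.58100613e-01,  2.86365185e-01],
       [ 1.45019028e-03, -2.86361766e-01, -9.58120471e-01]]), 't': array([-0.42379716, -0.25752142,  0.39835241])}
b [ 294  180   56   57 2514] [321.54097056 207.88862371] [ 0.42499565 -0.20532695  0.1       ]
y [ 304  404  336   21 3325] [496.32120301 416.3918797 ] [ 0.61261384 -0.43013287  0.1       ]
```

Emit:
{"api": "move_arm", "payload": {
  "deltas": [
    {"x":0,"y":0,"z":0,"wx":0,"wy":0,"wz":0,"hand":1},
    {"x":0,"y":0,"z":0,"wx":0,"wy":0,"wz":0,"hand":1}
  ]
}}

```text
time: 1.4
tool_pos: [0.4238, -0.2093, 0.2963]
tool_rot: [-3.141, -0.0, 1.569]
contact_force: [0.2, -0.4, 0.2]
opening: 0.092
```

```bash
cat > lid.py <<'E'
from h import *
def lid(im,h,P,z=.1):
    g=cv2.medianBlur(cv2.cvtColor(im,cv2.COLOR_RGB2HSV),3).astype(int)
    m=((abs(g[...,0]-h)<10)&(g[...,1]>120)).astype(np.uint8)
    m[g.shape[0]-80:]=0
    n,l,st,ce=cv2.connectedComponentsWithStats(m)
    i=1+np.argmax(st[1:,4]); c=cv2.findContours((l==i).astype(np.uint8),0,1)[0][0][:,0]
    p=np.array([onz("wrist",q,z,P)[:2] for q in cv2.convexHull(c)[:,0]])
    (a,b),r=cv2.minEnclosingCircle((p*1e3).astype(np.float32))
    lo,hi=p.min(0),p.max(0)
    return ce[i],(a/1e3,b/1e3,r/1e3),lo,hi
E
python3 - <<'E'
from lid import *
P=viewer.camera_params("wrist"); im=shot("wrist","w2.png"); s=monitor.observe()
print(s["time"],s["tool_pos"],s["tool_rot"],s["contact_force"]); print(lid(im,113,P))
E
```

```text
1.45 [ 0.42374695 -0.20956176  0.29633378] [-3.14071356e+00 -1.54559406e-04  1.56815004e+00] [-0.09740636  0.56303565  0.43588287]
(array([323.40894695, 205.98297704]), (0.4250706481933594, -0.20575567626953126, 0.025875497817993164), array([ 0.40042095, -0.23129662]), array([ 0.4497596 , -0.18038047]))
```

View pics/w2.png

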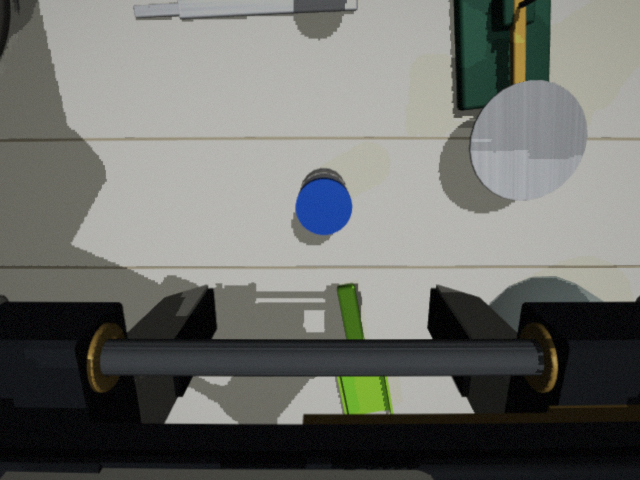

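Emit:
{"api": "move_arm", "payload": {
  "deltas": [
    {"x":0.0035,"y":0.001,"z":0.04,"wx":0,"wy":0,"wz":0,"hand":1},
    {"x":0.0035,"y":0.001,"z":0.09,"wx":0,"wy":0,"wz":0,"hand":1},
    {"x":0.0035,"y":0.001,"z":0.14,"wx":0,"wy":0,"wz":0,"hand":1},
    {"x":0.0035,"y":0.001,"z":0.18,"wx":0,"wy":0,"wz":0,"hand":1},
    {"x":0.0035,"y":0.001,"z":0.21,"wx":0,"wy":0,"wz":0,"hand":1},
    {"x":0.0035,"y":0.001,"z":0.229,"wx":0,"wy":0,"wz":0,"hand":1},
    {"x":0.0035,"y":0.001,"z":0.229,"wx":0,"wy":0,"wz":0,"hand":1},
    {"x":0.0035,"y":0.001,"z":0.229,"wx":0,"wy":0,"wz":0,"hand":0.3}
  ]
}}

```text
time: 2.45
tool_pos: [0.4256, -0.2062, 0.0684]
tool_rot: [3.141, 0.001, 1.569]
contact_force: [0.9, -0.2, 0.2]
opening: 0.0857
```

Emit:
{"api": "move_arm", "payload": {
  "deltas": [
    {"x":0,"y":0,"z":0,"wx":0,"wy":0,"wz":0,"hand":0.3},
    {"x":0,"y":0,"z":0,"wx":0,"wy":0,"wz":0,"hand":0.3},
    {"x":0,"y":0,"z":0,"wx":0,"wy":0,"wz":0,"hand":0.3}
  ]
}}

```text
time: 2.82
tool_pos: [0.4257, -0.2054, 0.0681]
tool_rot: [3.141, 0.001, 1.571]
contact_force: [0.4, 0.4, -0.3]
opening: 0.0562
```

Emit:
{"api": "move_arm", "payload": {
  "deltas": [
    {"x":0,"y":0,"z":0,"wx":0,"wy":0,"wz":0,"hand":0.3},
    {"x":0,"y":0,"z":0,"wx":0,"wy":0,"wz":0,"hand":0.3},
    {"x":0,"y":0,"z":0,"wx":0,"wy":0,"wz":0,"hand":0.3},
    {"x":0,"y":0,"z":-0.05,"wx":0,"wy":0,"wz":0,"hand":0.3},
    {"x":0,"y":0,"z":-0.09,"wx":0,"wy":0,"wz":0,"hand":0.3},
    {"x":0,"y":0,"z":-0.09,"wx":0,"wy":0,"wz":0,"hand":0.3},
    {"x":0,"y":0,"z":-0.09,"wx":0,"wy":0,"wz":0,"hand":0.3},
    {"x":0,"y":0,"z":-0.09,"wx":0,"wy":0,"wz":0,"hand":0.3}
  ]
}}

```text
time: 3.82
tool_pos: [0.4247, -0.2047, 0.1562]
tool_rot: [-3.139, -0.002, 1.57]
contact_force: [-0.6, 0.5, -2.7]
opening: 0.049
```

```bash
python3 - <<'E'
from lid import *
P=viewer.camera_params("wrist");s=monitor.observe(); im=shot("wrist","w3.png")
print(s["time"],s["tool_pos"],s["tool_rot"],s["contact_force"],s["opening"])
F=[]
for _ in range(4): F.append(monitor.observe()["contact_force"]);viewer.read_camera("top")
print(np.round(F,2))
z=s["tool_pos"][2]+.033
print(lid(im,113,P,z), viewer.camera_params("wrist")["t"]-P["t"])
E
```

```text
3.825 [ 0.4247011  -0.20474799  0.15618787] [-3.13894013e+00 -1.77937759e-03  1.57043762e+00] [-0.6410715   0.52560665 -2.73930533] 0.049015671379659294
[[-0.11  0.85 -2.43]
 [-0.38 -0.53 -2.14]
 [ 0.03  0.06 -3.31]
 [ 0.84 -0.4  -1.88]]
(array([321.78812525, 311.3147621 ]), (0.42477972412109377, -0.1996895751953125, 0.02514419937133789), array([ 0.39963709, -0.20074526]), array([ 0.44992235, -0.17632023])) [-0.00088942 -0.00060449 -0.00019439]
```

Emit:
{"api": "move_arm", "payload": {
  "deltas": [
    {"x":0.013,"y":0.045,"z":-0.012,"wx":0,"wy":0,"wz":0,"hand":0.3},
    {"x":0.026,"y":0.09,"z":-0.012,"wx":0,"wy":0,"wz":0,"hand":0.3},
    {"x":0.039,"y":0.135,"z":-0.012,"wx":0,"wy":0,"wz":0,"hand":0.3},
    {"x":0.05,"y":0.175,"z":-0.012,"wx":0,"wy":0,"wz":0,"hand":0.3},
    {"x":0.053,"y":0.19,"z":-0.01,"wx":0,"wy":0,"wz":0,"hand":0.3},
    {"x":0.053,"y":0.19,"z":-0.005,"wx":0,"wy":0,"wz":0,"hand":0.3},
    {"x":0.053,"y":0.19,"z":0.003,"wx":0,"wy":0,"wz":0,"hand":0.3},
    {"x":0.053,"y":0.19,"z":0.008,"wx":0,"wy":0,"wz":0,"hand":0.3}
  ]
}}

```text
time: 5.08
tool_pos: [0.6145, -0.1527, 0.149]
tool_rot: [-3.14, -0.0, 1.57]
contact_force: [0.1, -0.8, -1.2]
opening: 0.0493
```

Emit:
{"api": "move_arm", "payload": {
  "deltas": [
    {"x":0,"y":0,"z":0.003,"wx":0,"wy":0,"wz":0,"hand":0.3},
    {"x":0,"y":0,"z":0.006,"wx":0,"wy":0,"wz":0,"hand":0.3},
    {"x":0,"y":0,"z":0.009,"wx":0,"wy":0,"wz":0,"hand":0.3},
    {"x":0,"y":0,"z":0.012,"wx":0,"wy":0,"wz":0,"hand":0.3},
    {"x":0,"y":0,"z":0.015,"wx":0,"wy":0,"wz":0,"hand":0.3},
    {"x":0,"y":0,"z":0.017,"wx":0,"wy":0,"wz":0,"hand":0.3},
    {"x":0,"y":0,"z":0.018,"wx":0,"wy":0,"wz":0,"hand":0.3},
    {"x":0,"y":0,"z":0.018,"wx":0,"wy":0,"wz":0,"hand":0.3}
  ]
}}

```text
time: 6.08
tool_pos: [0.6155, -0.1524, 0.1317]
tool_rot: [-3.142, 0.0, 1.57]
contact_force: [-0.1, 0.1, -2.8]
opening: 0.0493
```

Emit:
{"api": "move_arm", "payload": {
  "deltas": [
    {"x":0,"y":0,"z":0.001,"wx":0,"wy":0,"wz":0,"hand":0.3},
    {"x":0,"y":0,"z":0.0025,"wx":0,"wy":0,"wz":0,"hand":0.3},
    {"x":0,"y":0,"z":0.0035,"wx":0,"wy":0,"wz":0,"hand":0.3},
    {"x":0,"y":0,"z":0.0035,"wx":0,"wy":0,"wz":0,"hand":0.3}
  ]
}}

```text
time: 6.58
tool_pos: [0.6155, -0.1524, 0.1281]
tool_rot: [-3.141, -0.0, 1.57]
contact_force: [0.9, 0.0, -2.4]
opening: 0.0493
```

Emit:
{"api": "move_arm", "payload": {
  "deltas": [
    {"x":0,"y":0,"z":0.0005,"wx":0,"wy":0,"wz":0,"hand":0.56},
    {"x":0,"y":0,"z":0.0005,"wx":0,"wy":0,"wz":0,"hand":0.65},
    {"x":0,"y":0,"z":0.0005,"wx":0,"wy":0,"wz":0,"hand":1},
    {"x":0,"y":0,"z":0.0005,"wx":0,"wy":0,"wz":0,"hand":1},
    {"x":0,"y":0,"z":0.0005,"wx":0,"wy":0,"wz":0,"hand":1},
    {"x":0,"y":0,"z":0.0005,"wx":0,"wy":0,"wz":0,"hand":1}
  ]
}}

```text
time: 7.32
tool_pos: [0.6156, -0.1524, 0.1277]
tool_rot: [3.141, 0.0, 1.57]
contact_force: [0.2, 0.3, -0.3]
opening: 0.0912
```

Emit:
{"api": "move_arm", "payload": {
  "deltas": [
    {"x":0,"y":0,"z":-0.05,"wx":0,"wy":0,"wz":0,"hand":1},
    {"x":0,"y":0,"z":-0.1,"wx":0,"wy":0,"wz":0,"hand":1},
    {"x":0.02,"y":-0.03,"z":-0.15,"wx":0,"wy":0,"wz":0,"hand":1},
    {"x":0.06,"y":-0.07,"z":-0.16,"wx":0,"wy":0,"wz":0,"hand":1},
    {"x":0.1,"y":-0.11,"z":-0.16,"wx":0,"wy":0,"wz":0,"hand":1},
    {"x":0.14,"y":-0.15,"z":-0.16,"wx":0,"wy":0,"wz":0,"hand":1},
    {"x":0.166,"y":-0.186,"z":-0.16,"wx":0,"wy":0,"wz":0,"hand":1},
    {"x":0.166,"y":-0.186,"z":-0.16,"wx":0,"wy":0,"wz":0,"hand":1}
  ]
}}

```text
time: 8.32
tool_pos: [0.4277, 0.0152, 0.2884]
tool_rot: [3.141, -0.0, 1.573]
contact_force: [0.4, 0.5, -0.6]
opening: 0.0919
```

Emit:
{"api": "move_arm", "payload": {
  "deltas": [
    {"x":0,"y":0,"z":0,"wx":0,"wy":0,"wz":0,"hand":1},
    {"x":0,"y":0,"z":0,"wx":0,"wy":0,"wz":0,"hand":1}
  ]
}}

```text
time: 8.57
tool_pos: [0.4304, 0.013, 0.2875]
tool_rot: [-3.142, 0.0, 1.57]
contact_force: [-0.3, 0.5, -0.1]
opening: 0.0915
```

```bash
python3 - <<'E'
from lid import *
P=viewer.camera_params("wrist");s=monitor.observe(); im=shot("wrist","w4.png")
print(s["time"],s["tool_pos"],s["tool_rot"],s["contact_force"],s["opening"]); print(lid(im,28,P))
F=[monitor.observe()["contact_force"]]
t=shot("top","top2.png"); sd=shot("side","side2.png")
a=cv2.resize(t[170:330,90:430],(680,320)); b=cv2.resize(sd[150:300,230:440],(392,280))
c=np.zeros((600,680,3),np.uint8);c[:320]=a;c[320:,:392]=b;cv2.imwrite("pics/c2.png",cv2.convertScaleAbs(c[...,::-1],alpha=1.5))
E
```

```text
8.575 [0.43042405 0.01303305 0.28754536] [-3.14159234e+00  2.33932029e-04  1.56954974e+00] [-0.31209484  0.52781902 -0.12278034] 0.09149065170087498
(array([322.93879864, 209.34454099]), (0.4317702026367187, 0.015372278213500977, 0.026115074157714843), array([ 0.40682628, -0.01025954]), array([0.45598366, 0.04140384]))
```

View pics/c2.png

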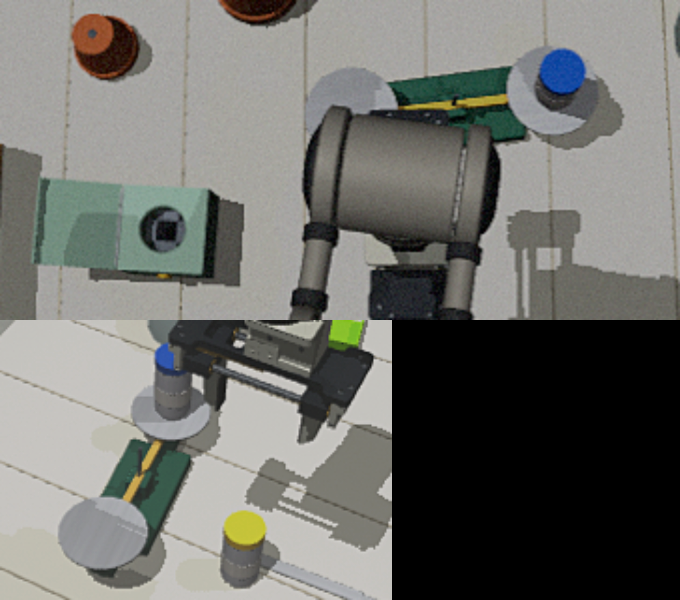

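Emit:
{"api": "move_arm", "payload": {
  "deltas": [
    {"x":0.003,"y":0.001,"z":0.04,"wx":0,"wy":0,"wz":0,"hand":1},
    {"x":0.003,"y":0.001,"z":0.09,"wx":0,"wy":0,"wz":0,"hand":1},
    {"x":0.003,"y":0.001,"z":0.14,"wx":0,"wy":0,"wz":0,"hand":1},
    {"x":0.003,"y":0.001,"z":0.18,"wx":0,"wy":0,"wz":0,"hand":1},
    {"x":0.003,"y":0.001,"z":0.205,"wx":0,"wy":0,"wz":0,"hand":1},
    {"x":0.003,"y":0.001,"z":0.2195,"wx":0,"wy":0,"wz":0,"hand":1},
    {"x":0.003,"y":0.001,"z":0.2195,"wx":0,"wy":0,"wz":0,"hand":0.3},
    {"x":0.003,"y":0.001,"z":0.2195,"wx":0,"wy":0,"wz":0,"hand":0.3}
  ]
}}

```text
time: 9.72
tool_pos: [0.4312, 0.0165, 0.0686]
tool_rot: [3.141, 0.0, 1.57]
contact_force: [1.5, 0.0, 0.2]
opening: 0.0766
```

Emit:
{"api": "move_arm", "payload": {
  "deltas": [
    {"x":0,"y":0,"z":0,"wx":0,"wy":0,"wz":0,"hand":0.3},
    {"x":0,"y":0,"z":0,"wx":0,"wy":0,"wz":0,"hand":0.3},
    {"x":0,"y":0,"z":0,"wx":0,"wy":0,"wz":0,"hand":0.3},
    {"x":0,"y":0,"z":0,"wx":0,"wy":0,"wz":0,"hand":0.3},
    {"x":0,"y":0,"z":0,"wx":0,"wy":0,"wz":0,"hand":0.3}
  ]
}}

```text
time: 10.35
tool_pos: [0.4309, 0.0166, 0.0685]
tool_rot: [3.141, 0.0, 1.57]
contact_force: [-0.7, -0.4, 4.3]
opening: 0.0492
```

Emit:
{"api": "move_arm", "payload": {
  "deltas": [
    {"x":0,"y":0,"z":-0.05,"wx":0,"wy":0,"wz":0,"hand":0.3},
    {"x":0,"y":0,"z":-0.105,"wx":0,"wy":0,"wz":0,"hand":0.3},
    {"x":0,"y":0,"z":-0.11,"wx":0,"wy":0,"wz":0,"hand":0.3},
    {"x":0,"y":0,"z":-0.11,"wx":0,"wy":0,"wz":0,"hand":0.3},
    {"x":0,"y":0,"z":-0.11,"wx":0,"wy":0,"wz":0,"hand":0.3}
  ]
}}

```text
time: 10.98
tool_pos: [0.4294, 0.0168, 0.1764]
tool_rot: [-3.138, -0.0, 1.57]
contact_force: [-0.1, 0.6, -3.2]
opening: 0.0493
```

```bash
python3 - <<'E'
from lid import *
s=monitor.observe(); print(s["time"],s["tool_pos"],s["opening"])
F=[]
for _ in range(6): F.append(monitor.observe()["contact_force"][2]);viewer.read_camera("top")
print(np.round(F,2),np.mean(F))
E
```

```text
10.975 [0.42935635 0.01683566 0.17643662] 0.049307426531440615
[-3.22 -3.36 -3.2  -3.47 -3.63 -2.77] -3.276656699319108
```

Emit:
{"api": "move_arm", "payload": {
  "deltas": [
    {"x":0.02,"y":0.045,"z":0,"wx":0,"wy":0,"wz":0,"hand":0.3},
    {"x":0.04,"y":0.09,"z":0,"wx":0,"wy":0,"wz":0,"hand":0.3},
    {"x":0.06,"y":0.135,"z":0,"wx":0,"wy":0,"wz":0,"hand":0.3},
    {"x":0.07,"y":0.1565,"z":0,"wx":0,"wy":0,"wz":0,"hand":0.3},
    {"x":0.07,"y":0.1565,"z":0.006,"wx":0,"wy":0,"wz":0,"hand":0.3},
    {"x":0.07,"y":0.1565,"z":0.014,"wx":0,"wy":0,"wz":0,"hand":0.3},
    {"x":0.07,"y":0.1565,"z":0.02,"wx":0,"wy":0,"wz":0,"hand":0.3},
    {"x":0.07,"y":0.1565,"z":0.024,"wx":0,"wy":0,"wz":0,"hand":0.3}
  ]
}}

```text
time: 12.28
tool_pos: [0.5865, 0.0863, 0.1539]
tool_rot: [-3.141, 0.0, 1.57]
contact_force: [-0.5, -0.2, -2.6]
opening: 0.049
```

Emit:
{"api": "move_arm", "payload": {
  "deltas": [
    {"x":0,"y":0,"z":0.002,"wx":0,"wy":0,"wz":0,"hand":0.3},
    {"x":0,"y":0,"z":0.004,"wx":0,"wy":0,"wz":0,"hand":0.3},
    {"x":0,"y":0,"z":0.006,"wx":0,"wy":0,"wz":0,"hand":0.3},
    {"x":0,"y":0,"z":0.008,"wx":0,"wy":0,"wz":0,"hand":0.3},
    {"x":0,"y":0,"z":0.01,"wx":0,"wy":0,"wz":0,"hand":0.3},
    {"x":0,"y":0,"z":0.01,"wx":0,"wy":0,"wz":0,"hand":0.3}
  ]
}}

```text
time: 13.02
tool_pos: [0.5872, 0.0866, 0.1442]
tool_rot: [3.141, 0.0, 1.571]
contact_force: [0.0, -0.6, -1.3]
opening: 0.049
```

Emit:
{"api": "move_arm", "payload": {
  "deltas": [
    {"x":0,"y":0,"z":0.002,"wx":0,"wy":0,"wz":0,"hand":0.3},
    {"x":0,"y":0,"z":0.004,"wx":0,"wy":0,"wz":0,"hand":0.3},
    {"x":0,"y":0,"z":0.006,"wx":0,"wy":0,"wz":0,"hand":0.3},
    {"x":0,"y":0,"z":0.008,"wx":0,"wy":0,"wz":0,"hand":0.3},
    {"x":0,"y":0,"z":0.01,"wx":0,"wy":0,"wz":0,"hand":0.3},
    {"x":0,"y":0,"z":0.012,"wx":0,"wy":0,"wz":0,"hand":0.3},
    {"x":0,"y":0,"z":0.0142,"wx":0,"wy":0,"wz":0,"hand":0.3},
    {"x":0,"y":0,"z":0.0142,"wx":0,"wy":0,"wz":0,"hand":0.3}
  ]
}}

```text
time: 14.02
tool_pos: [0.5872, 0.0866, 0.1298]
tool_rot: [-3.142, 0.0, 1.57]
contact_force: [-0.6, -0.3, -1.2]
opening: 0.0489
```

Emit:
{"api": "move_arm", "payload": {
  "deltas": [
    {"x":0,"y":0,"z":0,"wx":0,"wy":0,"wz":0,"hand":0.3},
    {"x":0,"y":0,"z":0,"wx":0,"wy":0,"wz":0,"hand":0.3}
  ]
}}

```text
time: 14.28
tool_pos: [0.5871, 0.0866, 0.1301]
tool_rot: [3.141, 0.0, 1.57]
contact_force: [0.5, 0.5, -0.4]
opening: 0.0495
```

Emit:
{"api": "move_arm", "payload": {
  "deltas": [
    {"x":0,"y":0,"z":0,"wx":0,"wy":0,"wz":0,"hand":0.56},
    {"x":0,"y":0,"z":0,"wx":0,"wy":0,"wz":0,"hand":0.65},
    {"x":0,"y":0,"z":0,"wx":0,"wy":0,"wz":0,"hand":0.95},
    {"x":0,"y":0,"z":0,"wx":0,"wy":0,"wz":0,"hand":0.95},
    {"x":0,"y":0,"z":0,"wx":0,"wy":0,"wz":0,"hand":0.95},
    {"x":0,"y":0,"z":0,"wx":0,"wy":0,"wz":0,"hand":0.95},
    {"x":0,"y":0,"z":0,"wx":0,"wy":0,"wz":0,"hand":0.95},
    {"x":0,"y":0,"z":0,"wx":0,"wy":0,"wz":0,"hand":0.95}
  ]
}}

```text
time: 15.28
tool_pos: [0.5871, 0.0866, 0.13]
tool_rot: [3.142, 0.0, 1.57]
contact_force: [-0.3, -0.7, -0.0]
opening: 0.0875
```

Emit:
{"api": "move_arm", "payload": {
  "deltas": [
    {"x":0,"y":0,"z":-0.05,"wx":0,"wy":0,"wz":0,"hand":1},
    {"x":0,"y":0,"z":-0.1,"wx":0,"wy":0,"wz":0,"hand":1},
    {"x":0,"y":0,"z":-0.15,"wx":0,"wy":0,"wz":0,"hand":1},
    {"x":0,"y":0,"z":-0.17,"wx":0,"wy":0,"wz":0,"hand":1},
    {"x":0,"y":0,"z":-0.17,"wx":0,"wy":0,"wz":0,"hand":1},
    {"x":0,"y":0,"z":-0.17,"wx":0,"wy":0,"wz":0,"hand":1},
    {"x":0,"y":0,"z":-0.17,"wx":0,"wy":0,"wz":0,"hand":1}
  ]
}}

```text
time: 16.15
tool_pos: [0.5866, 0.0866, 0.2983]
tool_rot: [-3.139, 0.0, 1.57]
contact_force: [0.8, 0.7, -1.0]
opening: 0.0913
```

```bash
python3 - <<'E'
from lid import *
s=monitor.observe();P=viewer.camera_params("wrist");w=shot("wrist","w5.png");sd=shot("side","side3.png")
print(s["time"],s["tool_pos"],s["tool_rot"],s["contact_force"]); print(lid(w,28,P,.16))
for f in("side2","side3"):
    g=cv2.medianBlur(cv2.cvtColor(cv2.imread(f"pics/{f}.png"),cv2.COLOR_BGR2HSV),3).astype(int)
    m=(abs(g[...,0]-113)<12)&(g[...,1]>120); m[:,:250]=0;m[:,380:]=0; m[:120]=0;m[260:]=0
    ys,xs=np.nonzero(m); print(f,len(xs),xs.mean(),ys.mean(),ys.min(),ys.max())
for z in(.160,.180): print(z,proj("side",[.6156,-.151,z]),proj("side",[.587,.088,z]))
a=cv2.resize(w,(400,300));b=cv2.resize(sd[120:330,230:510],(400,300));cv2.imwrite("pics/c3.png",np.hstack([a,cv2.convertScaleAbs(b,alpha=1.5)])[...,::-1])
E
```

```text
16.15 [0.58661255 0.08662465 0.29832992] [-3.13864379e+00  1.58643401e-04  1.57042891e+00] [ 0.84725939  0.69211145 -1.02060439]
(array([325.81512991, 241.56150839]), (0.5936041259765625, 0.05076618957519531, 0.06109148406982422), array([ 0.56265597, -0.00933556]), array([0.61224528, 0.11086934]))
side2 128 318.234375 171.21875 163 178
side3 4 318.5 156.5 156 157
0.16 [321.93265752 169.24814632] [283.10580329 241.06630313]
0.18 [322.11101479 163.15194977] [282.77574842 235.17873811]
```

View pics/c3.png

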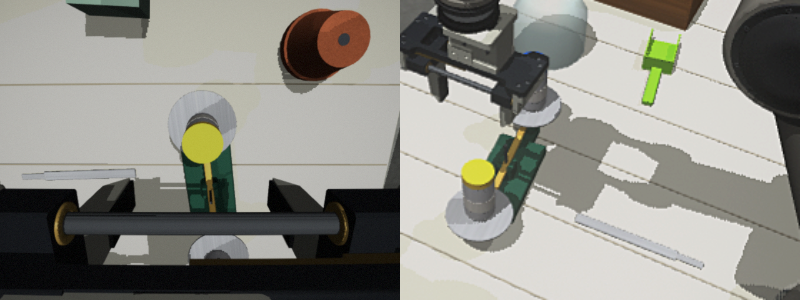

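Wrist view shows the yellow can on its (sunken) pan at about (203,142) in the left half; in the side view the blue lid's top row went from 163 to 156, i.e. it rose by about 20 mm. Yellow is the heavier, which agrees with the wrist force (3.3 N against 2.5 N). Regrip yellow.

Emit:
{"api": "move_arm", "payload": {
  "deltas": [
    {"x":0,"y":0,"z":0.04,"wx":0,"wy":0,"wz":0,"hand":1},
    {"x":0,"y":0,"z":0.09,"wx":0,"wy":0,"wz":0,"hand":1},
    {"x":0,"y":0,"z":0.13,"wx":0,"wy":0,"wz":0,"hand":1},
    {"x":0,"y":0,"z":0.155,"wx":0,"wy":0,"wz":0,"hand":1},
    {"x":0,"y":0,"z":0.168,"wx":0,"wy":0,"wz":0,"hand":1},
    {"x":0,"y":0,"z":0.168,"wx":0,"wy":0,"wz":0,"hand":1},
    {"x":0,"y":0,"z":0.168,"wx":0,"wy":0,"wz":0,"hand":0.3},
    {"x":0,"y":0,"z":0.168,"wx":0,"wy":0,"wz":0,"hand":0.3}
  ],
  "grip_force": 45
}}

```text
time: 17.25
tool_pos: [0.5877, 0.0867, 0.1332]
tool_rot: [3.139, 0.0, 1.571]
contact_force: [-0.7, -0.5, 0.9]
opening: 0.0762
```

Emit:
{"api": "move_arm", "payload": {
  "deltas": [
    {"x":0,"y":0,"z":0,"wx":0,"wy":0,"wz":0,"hand":0.3},
    {"x":0,"y":0,"z":0,"wx":0,"wy":0,"wz":0,"hand":0.3},
    {"x":0,"y":0,"z":0,"wx":0,"wy":0,"wz":0,"hand":0.3},
    {"x":0,"y":0,"z":0,"wx":0,"wy":0,"wz":0,"hand":0.3},
    {"x":0,"y":0,"z":0,"wx":0,"wy":0,"wz":0,"hand":0.3}
  ]
}}

```text
time: 17.88
tool_pos: [0.5873, 0.0866, 0.1321]
tool_rot: [3.141, 0.0, 1.57]
contact_force: [1.2, -0.2, 0.6]
opening: 0.0492
```

Emit:
{"api": "move_arm", "payload": {
  "deltas": [
    {"x":0,"y":0,"z":-0.003,"wx":0,"wy":0,"wz":0,"hand":0.3},
    {"x":0,"y":0,"z":-0.006,"wx":0,"wy":0,"wz":0,"hand":0.3},
    {"x":0,"y":0,"z":-0.009,"wx":0,"wy":0,"wz":0,"hand":0.3},
    {"x":0,"y":0,"z":-0.012,"wx":0,"wy":0,"wz":0,"hand":0.3},
    {"x":0,"y":0,"z":-0.015,"wx":0,"wy":0,"wz":0,"hand":0.3},
    {"x":0,"y":0,"z":-0.018,"wx":0,"wy":0,"wz":0,"hand":0.3},
    {"x":0,"y":0,"z":-0.022,"wx":0,"wy":0,"wz":0,"hand":0.3},
    {"x":0,"y":0,"z":-0.028,"wx":0,"wy":0,"wz":0,"hand":0.3}
  ]
}}

```text
time: 18.88
tool_pos: [0.5865, 0.0867, 0.1598]
tool_rot: [-3.14, 0.0, 1.57]
contact_force: [-0.4, 0.4, -2.0]
opening: 0.0491
```

Emit:
{"api": "move_arm", "payload": {
  "deltas": [
    {"x":0,"y":0,"z":-0.05,"wx":0,"wy":0,"wz":0,"hand":0.3},
    {"x":0.02,"y":-0.02,"z":-0.09,"wx":0,"wy":0,"wz":0,"hand":0.3},
    {"x":0.05,"y":-0.05,"z":-0.12,"wx":0,"wy":0,"wz":0,"hand":0.3},
    {"x":0.08,"y":-0.09,"z":-0.14,"wx":0,"wy":0,"wz":0,"hand":0.3},
    {"x":0.09,"y":-0.135,"z":-0.14,"wx":0,"wy":0,"wz":0,"hand":0.3},
    {"x":0.09,"y":-0.135,"z":-0.14,"wx":0,"wy":0,"wz":0,"hand":0.3},
    {"x":0.09,"y":-0.135,"z":-0.14,"wx":0,"wy":0,"wz":0,"hand":0.3},
    {"x":0.09,"y":-0.135,"z":-0.14,"wx":0,"wy":0,"wz":0,"hand":0.3}
  ]
}}

```text
time: 19.88
tool_pos: [0.453, 0.1763, 0.2997]
tool_rot: [-3.141, 0.0, 1.57]
contact_force: [-0.2, -0.8, -3.1]
opening: 0.0495
```

```bash
python3 - <<'E'
from lid import *
s=monitor.observe();P=viewer.camera_params("wrist");w=shot("wrist","w6.png");t=shot("top","top4.png")
print(s["time"],s["tool_pos"],s["tool_rot"],s["contact_force"],s["opening"])
z=s["tool_pos"][2]-.0722+.1
print(lid(w,28,P,z)); print(proj("wrist",[.451,.307,.075],P))
E
```

```text
19.875 [0.45298976 0.17628367 0.2997324 ] [-3.14138757e+00  3.09594499e-04  1.56955853e+00] [-0.20582076 -0.7519807  -3.07640314] 0.04946235241689022
(array([321.58475726, 310.61554109]), (0.45279702758789064, 0.17905995178222656, 0.02523898696899414), array([0.42756176, 0.1774044 ]), array([0.4780323 , 0.20352517]))
[319.76531396  57.07037581]
```

View pics/w6.png

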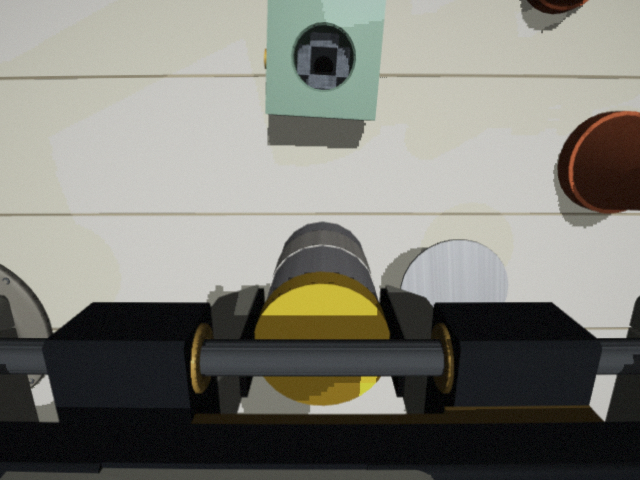

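```bash
python3 - <<'E'
from lid import *
P=viewer.camera_params("wrist"); w=cv2.cvtColor(cv2.imread("pics/w6.png"),cv2.COLOR_BGR2RGB)
g=cv2.medianBlur(cv2.cvtColor(w,cv2.COLOR_RGB2HSV),3).astype(int)
col=g[262:300,322]; print([tuple(c) for c in col[::2]]); print([tuple(c) for c in g[396:412:2,322]])
z=.2997-.0722+.1
for v in(281,283,404): print(v,onz("wrist",(322,v),z,P))
# well: non-green region inside the tin top
m=((abs(g[...,0]-76)<12)&(g[...,1]>40)&(g[...,2]>110)).astype(np.uint8)
m[130:]=0
cs,hi=cv2.findContours(m,cv2.RETR_CCOMP,cv2.CHAIN_APPROX_NONE)
for c,h in zip(cs,hi[0]):
    if h[3]>=0 and cv2.contourArea(c)>800:
        p=np.array([onz("wrist",q,.075,P)[:2] for q in cv2.convexHull(c)[:,0]])
        print(cv2.boundingRect(c),cv2.fitEllipse((p*1e4).astype(np.float32)))
for n,f in(("top","top1"),("side","side1"),("top","top4")):
    im=cv2.medianBlur(cv2.cvtColor(cv2.imread(f"pics/{f}.png"),cv2.COLOR_BGR2HSV),3).astype(int)
    m=((abs(im[...,0]-76)<14)&(im[...,1]>40)&(im[...,2]>70)).astype(np.uint8)
    u,v=proj(n,[.451,.307,.075]); 
    cs,hi=cv2.findContours(m,cv2.RETR_CCOMP,cv2.CHAIN_APPROX_NONE)
    for c,h in zip(cs,hi[0]):
        if h[3]>=0 and cv2.contourArea(c)>200 and cv2.pointPolygonTest(c,(float(u),float(v)),False)>0:
            p=np.array([onz(n,q,.075)[:2] for q in cv2.convexHull(c)[:,0]])
            print(n,cv2.boundingRect(c),cv2.fitEllipse((p*1e4).astype(np.float32)))
E
```

```text
[(np.int64(120), np.int64(6), np.int64(82)), (np.int64(120), np.int64(6), np.int64(84)), (np.int64(120), np.int64(11), np.int64(86)), (np.int64(110), np.int64(9), np.int64(86)), (np.int64(21), np.int64(9), np.int64(87)), (np.int64(23), np.int64(158), np.int64(92)), (np.int64(23), np.int64(196), np.int64(97)), (np.int64(22), np.int64(196), np.int64(97)), (np.int64(22), np.int64(197), np.int64(96)), (np.int64(22), np.int64(197), np.int64(95)), (np.int64(23), np.int64(194), np.int64(100)), (np.int64(26), np.int64(186), np.int64(178)), (np.int64(26), np.int64(182), np.int64(201)), (np.int64(26), np.int64(181), np.int64(201)), (np.int64(26), np.int64(181), np.int64(202)), (np.int64(26), np.int64(181), np.int64(201)), (np.int64(26), np.int64(181), np.int64(201)), (np.int64(26), np.int64(183), np.int64(202)), (np.int64(26), np.int64(182), np.int64(201))]
[(np.int64(22), np.int64(194), np.int64(137)), (np.int64(22), np.int64(193), np.int64(139)), (np.int64(22), np.int64(193), np.int64(139)), (np.int64(22), np.int64(192), np.int64(138)), (np.int64(22), np.int64(179), np.int64(139)), (np.int64(23), np.int64(27), np.int64(191)), (np.int64(24), np.int64(6), np.int64(201)), (np.int64(30), np.int64(6), np.int64(199))]
281 [0.45287355 0.20022673 0.3275    ]
283 [0.45287398 0.19947838 0.3275    ]
404 [0.45290263 0.14925723 0.3275    ]
top (159, 272, 25, 25) ((4518.57470703125, 3083.64306640625), (573.2504272460938, 587.5804443359375), 156.53871154785156)
side (274, 356, 29, 27) ((4533.5947265625, 3073.5595703125), (562.5045776367188, 575.1163940429688), 32.96097946166992)
```

```bash
python3 - <<'E'
from lid import *
P=viewer.camera_params("wrist"); w=cv2.cvtColor(cv2.imread("pics/w6.png"),cv2.COLOR_BGR2RGB)
g=cv2.medianBlur(cv2.cvtColor(w,cv2.COLOR_RGB2HSV),3).astype(int)
print(g[56,270:385:6].tolist())
for th in(90,130):
    m=((g[...,2]<th+15)|(g[...,1]<25)).astype(np.uint8); m[:,:280]=0;m[:,372:]=0;m[110:]=0;m[:10]=0
    c=max(cv2.findContours(m,0,cv2.CHAIN_APPROX_NONE)[0],key=cv2.contourArea)
    p=np.array([onz("wrist",q,.075,P)[:2] for q in cv2.convexHull(c)[:,0]])
    print(cv2.boundingRect(c),cv2.fitEllipse((p*1e4).astype(np.float32)))
E
```

```text
[[73, 42, 165], [74, 44, 166], [73, 44, 167], [73, 44, 169], [73, 53, 51], [105, 34, 118], [106, 34, 112], [103, 35, 32], [90, 36, 25], [107, 58, 18], [110, 29, 29], [107, 34, 52], [107, 33, 115], [103, 39, 50], [72, 49, 89], [74, 42, 172], [73, 43, 172], [73, 41, 173], [73, 41, 172], [26, 18, 197]]
(293, 22, 63, 65) ((4541.13232421875, 3075.908935546875), (542.1301879882812, 544.5396728515625), 100.01322174072266)
(291, 22, 65, 69) ((4538.17138671875, 3071.126220703125), (559.3475952148438, 568.2832641601562), 62.79926300048828)
```

Emit:
{"api": "move_arm", "payload": {
  "deltas": [
    {"x":0.05,"y":0,"z":0,"wx":0,"wy":0,"wz":0,"hand":0.3},
    {"x":0.095,"y":0.0007,"z":0.02,"wx":0,"wy":0,"wz":0,"hand":0.3},
    {"x":0.125,"y":0.0007,"z":0.06,"wx":0,"wy":0,"wz":0,"hand":0.3},
    {"x":0.1327,"y":0.0007,"z":0.1,"wx":0,"wy":0,"wz":0,"hand":0.3},
    {"x":0.1327,"y":0.0007,"z":0.13,"wx":0,"wy":0,"wz":0,"hand":0.3},
    {"x":0.1327,"y":0.0007,"z":0.143,"wx":0,"wy":0,"wz":0,"hand":0.3},
    {"x":0.1327,"y":0.0007,"z":0.146,"wx":0,"wy":0,"wz":0,"hand":0.3},
    {"x":0.1327,"y":0.0007,"z":0.146,"wx":0,"wy":0,"wz":0,"hand":0.3}
  ]
}}

```text
time: 20.98
tool_pos: [0.4537, 0.3095, 0.155]
tool_rot: [3.14, -0.001, 1.57]
contact_force: [0.5, -0.3, -2.9]
opening: 0.0491
```

Emit:
{"api": "move_arm", "payload": {
  "deltas": [
    {"x":0,"y":0,"z":0.002,"wx":0,"wy":0,"wz":0,"hand":0.3},
    {"x":0,"y":0,"z":0.004,"wx":0,"wy":0,"wz":0,"hand":0.3},
    {"x":0,"y":0,"z":0.006,"wx":0,"wy":0,"wz":0,"hand":0.3},
    {"x":0,"y":0,"z":0.008,"wx":0,"wy":0,"wz":0,"hand":0.3},
    {"x":0,"y":0,"z":0.01,"wx":0,"wy":0,"wz":0,"hand":0.3},
    {"x":0,"y":0,"z":0.01,"wx":0,"wy":0,"wz":0,"hand":0.3}
  ]
}}

```text
time: 21.72
tool_pos: [0.4528, 0.3093, 0.1437]
tool_rot: [-3.141, 0.0, 1.57]
contact_force: [-0.5, 0.3, -3.7]
opening: 0.0485
```

Emit:
{"api": "move_arm", "payload": {
  "deltas": [
    {"x":0,"y":0,"z":0.0015,"wx":0,"wy":0,"wz":0,"hand":0.3},
    {"x":0,"y":0,"z":0.003,"wx":0,"wy":0,"wz":0,"hand":0.3},
    {"x":0,"y":0,"z":0.0045,"wx":0,"wy":0,"wz":0,"hand":0.3},
    {"x":0,"y":0,"z":0.006,"wx":0,"wy":0,"wz":0,"hand":0.3},
    {"x":0,"y":0,"z":0.006,"wx":0,"wy":0,"wz":0,"hand":0.3}
  ]
}}

```text
time: 22.35
tool_pos: [0.4528, 0.3093, 0.1378]
tool_rot: [-3.141, 0.0, 1.57]
contact_force: [-0.1, 0.3, -3.2]
opening: 0.0495
```

Emit:
{"api": "move_arm", "payload": {
  "deltas": [
    {"x":0,"y":0,"z":0.002,"wx":0,"wy":0,"wz":0,"hand":0.3},
    {"x":0,"y":0,"z":0.004,"wx":0,"wy":0,"wz":0,"hand":0.3},
    {"x":0,"y":0,"z":0.006,"wx":0,"wy":0,"wz":0,"hand":0.3},
    {"x":0,"y":0,"z":0.006,"wx":0,"wy":0,"wz":0,"hand":0.3}
  ]
}}

```text
time: 22.85
tool_pos: [0.4528, 0.3093, 0.1318]
tool_rot: [-3.141, 0.0, 1.57]
contact_force: [0.9, -0.9, -2.1]
opening: 0.0487
```

Emit:
{"api": "move_arm", "payload": {
  "deltas": [
    {"x":0,"y":0,"z":0.002,"wx":0,"wy":0,"wz":0,"hand":0.3},
    {"x":0,"y":0,"z":0.004,"wx":0,"wy":0,"wz":0,"hand":0.3},
    {"x":0,"y":0,"z":0.006,"wx":0,"wy":0,"wz":0,"hand":0.3},
    {"x":0,"y":0,"z":0.0075,"wx":0,"wy":0,"wz":0,"hand":0.3},
    {"x":0,"y":0,"z":0.0075,"wx":0,"wy":0,"wz":0,"hand":0.3}
  ]
}}

```text
time: 23.48
tool_pos: [0.4529, 0.3095, 0.1249]
tool_rot: [3.141, -0.0, 1.57]
contact_force: [-2.5, -0.0, 5.1]
opening: 0.049
```

Emit:
{"api": "move_arm", "payload": {
  "deltas": [
    {"x":0,"y":0,"z":0.001,"wx":0,"wy":0,"wz":0,"hand":0.3},
    {"x":0,"y":0,"z":0.002,"wx":0,"wy":0,"wz":0,"hand":0.3},
    {"x":0,"y":0,"z":0.003,"wx":0,"wy":0,"wz":0,"hand":0.3}
  ]
}}

```text
time: 23.85
tool_pos: [0.453, 0.3094, 0.1215]
tool_rot: [3.141, -0.0, 1.57]
contact_force: [-1.8, -0.9, 5.6]
opening: 0.0493
```

Emit:
{"api": "move_arm", "payload": {
  "deltas": [
    {"x":0,"y":0,"z":0.001,"wx":0,"wy":0,"wz":0,"hand":0.3},
    {"x":0,"y":0,"z":0.0018,"wx":0,"wy":0,"wz":0,"hand":0.3},
    {"x":0,"y":0,"z":0.0026,"wx":0,"wy":0,"wz":0,"hand":0.3},
    {"x":0,"y":0,"z":0.0026,"wx":0,"wy":0,"wz":0,"hand":0.3}
  ]
}}

```text
time: 24.35
tool_pos: [0.453, 0.3094, 0.1187]
tool_rot: [3.142, 0.0, 1.57]
contact_force: [-0.8, 0.8, 3.3]
opening: 0.0494
```

Emit:
{"api": "move_arm", "payload": {
  "deltas": [
    {"x":0,"y":0,"z":0.0006,"wx":0,"wy":0,"wz":0,"hand":0.3},
    {"x":0,"y":0,"z":0.0012,"wx":0,"wy":0,"wz":0,"hand":0.3},
    {"x":0,"y":0,"z":0.0018,"wx":0,"wy":0,"wz":0,"hand":0.3}
  ]
}}

```text
time: 24.72
tool_pos: [0.4529, 0.3094, 0.1171]
tool_rot: [3.141, 0.0, 1.57]
contact_force: [-0.9, -0.4, 5.0]
opening: 0.0492
```

Emit:
{"api": "move_arm", "payload": {
  "deltas": [
    {"x":0,"y":0,"z":0.0006,"wx":0,"wy":0,"wz":0,"hand":0.3},
    {"x":0,"y":0,"z":0.0012,"wx":0,"wy":0,"wz":0,"hand":0.3},
    {"x":0,"y":0,"z":0.0018,"wx":0,"wy":0,"wz":0,"hand":0.3}
  ]
}}

```text
time: 25.1
tool_pos: [0.453, 0.3094, 0.1153]
tool_rot: [3.141, 0.0, 1.57]
contact_force: [-1.3, 0.0, 5.7]
opening: 0.049
```

Emit:
{"api": "move_arm", "payload": {
  "deltas": [
    {"x":0,"y":0,"z":0.0006,"wx":0,"wy":0,"wz":0,"hand":0.3},
    {"x":0,"y":0,"z":0.0012,"wx":0,"wy":0,"wz":0,"hand":0.3},
    {"x":0,"y":0,"z":0.0018,"wx":0,"wy":0,"wz":0,"hand":0.3}
  ]
}}

```text
time: 25.48
tool_pos: [0.453, 0.3094, 0.1135]
tool_rot: [3.141, 0.0, 1.57]
contact_force: [-0.2, 0.2, 5.5]
opening: 0.0489
```

Emit:
{"api": "move_arm", "payload": {
  "deltas": [
    {"x":0,"y":0,"z":0.0006,"wx":0,"wy":0,"wz":0,"hand":0.3},
    {"x":0,"y":0,"z":0.0012,"wx":0,"wy":0,"wz":0,"hand":0.3},
    {"x":0,"y":0,"z":0.0018,"wx":0,"wy":0,"wz":0,"hand":0.3}
  ]
}}

```text
time: 25.85
tool_pos: [0.4529, 0.3094, 0.1116]
tool_rot: [3.142, 0.0, 1.57]
contact_force: [-1.1, 0.3, 4.5]
opening: 0.0491
```

Emit:
{"api": "move_arm", "payload": {
  "deltas": [
    {"x":0,"y":0,"z":0.0006,"wx":0,"wy":0,"wz":0,"hand":0.3},
    {"x":0,"y":0,"z":0.0012,"wx":0,"wy":0,"wz":0,"hand":0.3},
    {"x":0,"y":0,"z":0.0018,"wx":0,"wy":0,"wz":0,"hand":0.3}
  ]
}}

```text
time: 26.22
tool_pos: [0.4529, 0.3094, 0.1098]
tool_rot: [3.141, 0.0, 1.57]
contact_force: [-0.9, -0.4, 5.2]
opening: 0.0492
```

Emit:
{"api": "move_arm", "payload": {
  "deltas": [
    {"x":0,"y":0,"z":0.0006,"wx":0,"wy":0,"wz":0,"hand":0.3},
    {"x":0,"y":0,"z":0.0012,"wx":0,"wy":0,"wz":0,"hand":0.3},
    {"x":0,"y":0,"z":0.0018,"wx":0,"wy":0,"wz":0,"hand":0.3}
  ]
}}

```text
time: 26.6
tool_pos: [0.4529, 0.3094, 0.1081]
tool_rot: [3.141, 0.0, 1.57]
contact_force: [-0.8, 0.8, 4.8]
opening: 0.0491
```

Emit:
{"api": "move_arm", "payload": {
  "deltas": [
    {"x":0,"y":0,"z":0.0006,"wx":0,"wy":0,"wz":0,"hand":0.3},
    {"x":0,"y":0,"z":0.0012,"wx":0,"wy":0,"wz":0,"hand":0.3},
    {"x":0,"y":0,"z":0.0018,"wx":0,"wy":0,"wz":0,"hand":0.3}
  ]
}}

```text
time: 26.98
tool_pos: [0.4529, 0.3094, 0.1062]
tool_rot: [3.141, 0.0, 1.57]
contact_force: [-0.8, 0.7, 5.1]
opening: 0.0492
```

Emit:
{"api": "move_arm", "payload": {
  "deltas": [
    {"x":0,"y":0,"z":0.0006,"wx":0,"wy":0,"wz":0,"hand":0.3},
    {"x":0,"y":0,"z":0.0012,"wx":0,"wy":0,"wz":0,"hand":0.3},
    {"x":0,"y":0,"z":0.0018,"wx":0,"wy":0,"wz":0,"hand":0.3}
  ]
}}

```text
time: 27.35
tool_pos: [0.4529, 0.3094, 0.1045]
tool_rot: [3.141, 0.0, 1.57]
contact_force: [-0.3, 1.0, 4.5]
opening: 0.0491
```

Emit:
{"api": "move_arm", "payload": {
  "deltas": [
    {"x":0,"y":0,"z":0.0006,"wx":0,"wy":0,"wz":0,"hand":0.3},
    {"x":0,"y":0,"z":0.0012,"wx":0,"wy":0,"wz":0,"hand":0.3},
    {"x":0,"y":0,"z":0.0018,"wx":0,"wy":0,"wz":0,"hand":0.3}
  ]
}}

```text
time: 27.72
tool_pos: [0.4529, 0.3094, 0.1026]
tool_rot: [3.141, 0.0, 1.57]
contact_force: [-0.4, 0.5, 5.0]
opening: 0.0491
```

Emit:
{"api": "move_arm", "payload": {
  "deltas": [
    {"x":0,"y":0,"z":0.0006,"wx":0,"wy":0,"wz":0,"hand":0.3},
    {"x":0,"y":0,"z":0.0012,"wx":0,"wy":0,"wz":0,"hand":0.3},
    {"x":0,"y":0,"z":0.0018,"wx":0,"wy":0,"wz":0,"hand":0.3}
  ]
}}

```text
time: 28.1
tool_pos: [0.4529, 0.3094, 0.1008]
tool_rot: [3.142, 0.0, 1.57]
contact_force: [-0.4, -0.3, 4.8]
opening: 0.0494
```

Emit:
{"api": "move_arm", "payload": {
  "deltas": [
    {"x":0,"y":0,"z":0.0006,"wx":0,"wy":0,"wz":0,"hand":0.3},
    {"x":0,"y":0,"z":0.0012,"wx":0,"wy":0,"wz":0,"hand":0.3},
    {"x":0,"y":0,"z":0.0018,"wx":0,"wy":0,"wz":0,"hand":0.3}
  ]
}}

```text
time: 28.48
tool_pos: [0.4529, 0.3094, 0.099]
tool_rot: [3.142, 0.0, 1.57]
contact_force: [0.4, 0.5, 4.8]
opening: 0.0492
```

Emit:
{"api": "move_arm", "payload": {
  "deltas": [
    {"x":0,"y":0,"z":0.0006,"wx":0,"wy":0,"wz":0,"hand":0.3},
    {"x":0,"y":0,"z":0.0012,"wx":0,"wy":0,"wz":0,"hand":0.3},
    {"x":0,"y":0,"z":0.0018,"wx":0,"wy":0,"wz":0,"hand":0.3}
  ]
}}

```text
time: 28.85
tool_pos: [0.4529, 0.3094, 0.0972]
tool_rot: [3.142, 0.0, 1.57]
contact_force: [-0.4, 0.4, 4.8]
opening: 0.0495
```

Emit:
{"api": "move_arm", "payload": {
  "deltas": [
    {"x":0,"y":0,"z":0.0006,"wx":0,"wy":0,"wz":0,"hand":0.3},
    {"x":0,"y":0,"z":0.0012,"wx":0,"wy":0,"wz":0,"hand":0.3},
    {"x":0,"y":0,"z":0.0018,"wx":0,"wy":0,"wz":0,"hand":0.3}
  ]
}}

```text
time: 29.22
tool_pos: [0.4529, 0.3094, 0.0954]
tool_rot: [3.142, 0.0, 1.57]
contact_force: [0.2, -0.4, 4.8]
opening: 0.0491
```

Emit:
{"api": "move_arm", "payload": {
  "deltas": [
    {"x":0,"y":0,"z":0.0006,"wx":0,"wy":0,"wz":0,"hand":0.3},
    {"x":0,"y":0,"z":0.0012,"wx":0,"wy":0,"wz":0,"hand":0.3},
    {"x":0,"y":0,"z":0.0018,"wx":0,"wy":0,"wz":0,"hand":0.3}
  ]
}}

```text
time: 29.6
tool_pos: [0.4529, 0.3094, 0.0936]
tool_rot: [3.142, 0.0, 1.57]
contact_force: [0.2, -0.3, 5.6]
opening: 0.0492
```

Emit:
{"api": "move_arm", "payload": {
  "deltas": [
    {"x":0,"y":0,"z":0.0006,"wx":0,"wy":0,"wz":0,"hand":0.3},
    {"x":0,"y":0,"z":0.0012,"wx":0,"wy":0,"wz":0,"hand":0.3},
    {"x":0,"y":0,"z":0.0018,"wx":0,"wy":0,"wz":0,"hand":0.3}
  ]
}}

```text
time: 29.98
tool_pos: [0.4529, 0.3094, 0.0918]
tool_rot: [-3.142, 0.0, 1.57]
contact_force: [0.1, 0.1, 4.7]
opening: 0.0492
```

Emit:
{"api": "move_arm", "payload": {
  "deltas": [
    {"x":0,"y":0,"z":0.0006,"wx":0,"wy":0,"wz":0,"hand":0.3},
    {"x":0,"y":0,"z":0.0012,"wx":0,"wy":0,"wz":0,"hand":0.3},
    {"x":0,"y":0,"z":0.0018,"wx":0,"wy":0,"wz":0,"hand":0.3}
  ]
}}

```text
time: 30.35
tool_pos: [0.4529, 0.3094, 0.09]
tool_rot: [3.142, 0.0, 1.57]
contact_force: [0.0, 0.1, 5.5]
opening: 0.049
```

Emit:
{"api": "move_arm", "payload": {
  "deltas": [
    {"x":0,"y":0,"z":0.0006,"wx":0,"wy":0,"wz":0,"hand":0.3},
    {"x":0,"y":0,"z":0.0012,"wx":0,"wy":0,"wz":0,"hand":0.3},
    {"x":0,"y":0,"z":0.0018,"wx":0,"wy":0,"wz":0,"hand":0.3}
  ]
}}

```text
time: 30.72
tool_pos: [0.4529, 0.3094, 0.0882]
tool_rot: [3.142, 0.0, 1.57]
contact_force: [-0.8, -0.2, 6.2]
opening: 0.0491
```

Emit:
{"api": "move_arm", "payload": {
  "deltas": [
    {"x":0,"y":0,"z":0.0005,"wx":0,"wy":0,"wz":0,"hand":0.3},
    {"x":0,"y":0,"z":0.001,"wx":0,"wy":0,"wz":0,"hand":0.3},
    {"x":0,"y":0,"z":0.0014,"wx":0,"wy":0,"wz":0,"hand":0.3}
  ]
}}

```text
time: 31.1
tool_pos: [0.4529, 0.3094, 0.0873]
tool_rot: [3.141, -0.0, 1.57]
contact_force: [-1.3, -1.0, 10.6]
opening: 0.0485
```

Emit:
{"api": "move_arm", "payload": {
  "deltas": [
    {"x":0,"y":0,"z":0.0004,"wx":0,"wy":0,"wz":0,"hand":0.3},
    {"x":0,"y":0,"z":0.0007,"wx":0,"wy":0,"wz":0,"hand":0.3},
    {"x":0,"y":0,"z":0.0007,"wx":0,"wy":0,"wz":0,"hand":0.3}
  ]
}}

```text
time: 31.48
tool_pos: [0.453, 0.3095, 0.087]
tool_rot: [3.141, -0.0, 1.57]
contact_force: [-1.8, -0.6, 11.7]
opening: 0.0488
```

Emit:
{"api": "move_arm", "payload": {
  "deltas": [
    {"x":0,"y":0,"z":0.0006,"wx":0,"wy":0,"wz":0,"hand":0.3},
    {"x":0,"y":0,"z":0.0006,"wx":0,"wy":0,"wz":0,"hand":0.3},
    {"x":0,"y":0,"z":0.0006,"wx":0,"wy":0,"wz":0,"hand":0.3},
    {"x":0,"y":0,"z":0.0006,"wx":0,"wy":0,"wz":0,"hand":0.3}
  ]
}}

```text
time: 31.98
tool_pos: [0.4529, 0.3095, 0.0866]
tool_rot: [3.141, -0.0, 1.57]
contact_force: [-2.9, -1.1, 12.9]
opening: 0.0491
```

Emit:
{"api": "move_arm", "payload": {
  "deltas": [
    {"x":0,"y":0,"z":0.0005,"wx":0,"wy":0,"wz":0,"hand":0.3},
    {"x":0,"y":0,"z":0.0005,"wx":0,"wy":0,"wz":0,"hand":0.3},
    {"x":0,"y":0,"z":0.0005,"wx":0,"wy":0,"wz":0,"hand":0.3},
    {"x":0,"y":0,"z":0.0005,"wx":0,"wy":0,"wz":0,"hand":0.3}
  ]
}}

```text
time: 32.48
tool_pos: [0.4529, 0.3095, 0.0864]
tool_rot: [3.141, -0.0, 1.57]
contact_force: [-2.8, -0.9, 15.5]
opening: 0.0491
```

```bash
python3 - <<'E'
from lid import *
F=[]
for i in range(6):
    F.append(monitor.observe()["contact_force"][2]); t=viewer.read_camera("top")
cv2.imwrite("pics/top5.png",t[...,::-1]); s=monitor.observe(); print(np.round(F,2),np.mean(F),s["tool_pos"],s["time"])
E
```

```text
[15.52 15.43 14.83 15.78 15.37 15.36] 15.382943081315938 [0.45296633 0.30952455 0.08639718] 32.775
```

Emit:
{"api": "move_arm", "payload": {
  "deltas": [
    {"x":0,"y":0,"z":-0.001,"wx":0,"wy":0,"wz":0,"hand":0.3},
    {"x":0,"y":0,"z":-0.0015,"wx":0,"wy":0,"wz":0,"hand":0.6},
    {"x":0,"y":0,"z":-0.0015,"wx":0,"wy":0,"wz":0,"hand":1},
    {"x":0,"y":0,"z":-0.0015,"wx":0,"wy":0,"wz":0,"hand":1},
    {"x":0,"y":0,"z":-0.0015,"wx":0,"wy":0,"wz":0,"hand":1},
    {"x":0,"y":0,"z":-0.0015,"wx":0,"wy":0,"wz":0,"hand":1},
    {"x":0,"y":0,"z":-0.0015,"wx":0,"wy":0,"wz":0,"hand":1}
  ]
}}

```text
time: 33.65
tool_pos: [0.4529, 0.3093, 0.0865]
tool_rot: [-3.141, 0.0, 1.57]
contact_force: [-0.1, -0.1, 0.7]
opening: 0.0915
```

Emit:
{"api": "move_arm", "payload": {
  "deltas": [
    {"x":0,"y":0,"z":-0.03,"wx":0,"wy":0,"wz":0,"hand":1},
    {"x":0,"y":0,"z":-0.08,"wx":0,"wy":0,"wz":0,"hand":1},
    {"x":0,"y":0,"z":-0.13,"wx":0,"wy":0,"wz":0,"hand":1},
    {"x":0,"y":0,"z":-0.18,"wx":0,"wy":0,"wz":0,"hand":1},
    {"x":-0.04,"y":0,"z":-0.22,"wx":0,"wy":0,"wz":0,"hand":1},
    {"x":-0.08,"y":0,"z":-0.22,"wx":0,"wy":0,"wz":0,"hand":1},
    {"x":-0.08,"y":0,"z":-0.22,"wx":0,"wy":0,"wz":0,"hand":1},
    {"x":-0.08,"y":0,"z":-0.22,"wx":0,"wy":0,"wz":0,"hand":1}
  ]
}}

```text
time: 34.65
tool_pos: [0.4528, 0.2297, 0.3064]
tool_rot: [-3.141, -0.0, 1.57]
contact_force: [-0.4, -0.1, 0.0]
opening: 0.0922
```

```bash
python3 - <<'E'
from lid import *
s=monitor.observe();P=viewer.camera_params("wrist");w=shot("wrist","w7.png");sd=shot("side","side7.png")
print(s["time"],s["tool_pos"],s["contact_force"],s["opening"]); print(lid(w,28,P,.115))
a=cv2.resize(w,(400,300));b=cv2.resize(sd[120:420,200:520],(400,375))[:300];b=cv2.resize(sd[130:430,200:600],(400,300));cv2.imwrite("pics/c7.png",np.hstack([a,cv2.convertScaleAbs(b,alpha=1.5)])[...,::-1])
E
```

```text
34.65 [0.45279658 0.22969857 0.30641604] [-0.37635718 -0.09148293  0.03263581] 0.09216803039575776
(array([322.21071545, 120.40150278]), (0.45299807739257814, 0.3065956726074219, 0.025565336227416992), array([0.42778301, 0.28137048]), array([0.47778563, 0.33179814]))
```

View pics/c7.png

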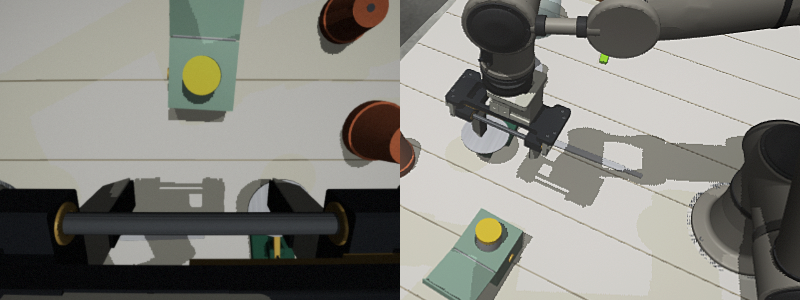

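The yellow can sits low in the well ((201,76) in the wrist half, (488,232) in the side half). Blue is hidden here, so I check it by its colour in the top view before handing in.

```bash
python3 - <<'E'
from h import *
for f in("top2","now"):
    im=shot("top","top8.png") if f=="now" else cv2.cvtColor(cv2.imread("pics/top2.png"),cv2.COLOR_BGR2RGB)
    g=cv2.medianBlur(cv2.cvtColor(im,cv2.COLOR_RGB2HSV),3).astype(int)
    m=((abs(g[...,0]-113)<12)&(g[...,1]>120)).astype(np.uint8)
    n,l,st,c=cv2.connectedComponentsWithStats(m)
    for i in range(1,n):
        if st[i,4]>100: print(f,st[i],c[i],onz("top",c[i],.155))
E
```

```text
top2 [360 195  23  23 417] [370.74580336 205.69304556] [ 0.61261144 -0.15208487  0.155     ]
now [360 195  23  23 417] [370.76498801 205.72901679] [ 0.61252861 -0.15212491  0.155     ]
```

```bash
python3 -c "
from cell import robot; print(robot.hand_in())"
```

```text
the job is handed in; nothing more can be done
None
```

I put both canisters on the balance and yellow turned out to be the heavier. It is now pushed home in the tin's well and released, and the job is handed in at about 35 s of the 67 s allowed. No verdict was reported.

- **Weighing:** Blue went on the right pan and yellow on the left. After letting go, the side view showed the blue lid about 20 mm higher than before. The wrist force agreed, at about 3.3 N for yellow against about 2.5 N for blue.
- **Pressing home:** I took yellow straight from its sunken pan. The felt gave at about 8 N, and the stop came roughly 59–60 mm below the mouth. I held it there with about 18.5 N (wrist reading of about 15.4 N plus its weight). Above 13 N it was held for well over half a second.
- **Last checks:** The yellow lid's centre measures (0.453, 0.307), within about 1 mm of the well's. Blue's lid is in the same pixel position as when I first set it down, so it is still upright on the right pan. The gripper is open and clear, with a wrist force of about zero.
- **Not checked:** The wrist camera's reading of the well differed by about 2 mm from the top view's, which is within calibration. I didn't measure the pots, widger, scoop or cloche again at the end; no contact with any of them was seen.

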